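# Set a push rivet with bench locking pliers, then release them

### The arm

A 6-joint arm with a two-finger parallel gripper is mounted at the origin on the work surface. World frame = base frame: x ahead of the robot, y to its left, z up, the work surface at z = 0. Lengths are in m, angles in degrees, forces in N, time in s.
With the tool pointing down it reaches from about 0.35 to 0.875 m from the base axis. Payload 4.2 kg.
Tool frame: the origin (TCP) lies midway between the tips of the shut fingers; the grasp point (between the pads) lies 19 mm behind it; y points along the fingers, z is the direction in which the jaws open and shut, and the axes are right-handed (so a half turn about y gives the same grasp; the last joint's range is limited). The gripper opens to 87 mm and grips with 3 to 60 N. Pads are 19 mm wide; open, the fingers measure 117 mm over their backs; the gripper's body (75 mm by 190 mm) begins 51 mm behind the grasp point.
Start: joints at [86.322, 22.042, 0.453, 0, -68.411, -14.817], TCP at [0.198, 0.593, 0.223] pointing down, gripper open.
Joint ranges: [-179.83, 179.83], [-69.29, 118.12], [-61.27, 80.66], [-181.25, 117.63], [-171.15, -9.14], [-177.46, 177.46]. Speed limits (degrees/s): [159.86, 159.86, 180, 180, 180, 180].

### API

Orientations are given as [roll, pitch, yaw] about the fixed x, y, z axes, in that order (R = Rz(yaw) Ry(pitch) Rx(roll)).
In Python, from workcell import env gives the robot as it stands. The module is installed in compiled form; this text tells all that it offers. Calls block until the motion is done:
- env.goto(position, orientation): joint-space move of the TCP to a pose.
- env.move_straight(position, rotation=None, rate=0.15, force_limit=None): straight line of the TCP; rotation=None keeps the orientation; rate is the mean speed in m/s. With force_limit (N) it stops when the force on the tool has changed by that much, and returns True; else False.
- env.set_joints(angles): joint-space move.
- env.gripper_to(opening, grasp_force=None): opening from 0.0 (shut) to 1.0 (fully open); grasp_force is the grip in N (None keeps the last); returns when the fingers have stopped.
- env.dwell(seconds).
- env.inverse_kinematics(position, orientation): joint angles nearest the present ones, or None.
- env.read_state(): the state.
- env.grab_frame(name): name is "side" or "top"; returns a dict with "image" (384x512x3 uint8, blue, green, red), "fx", "fy", "cx", "cy" (pixels), "position" and "orientation" of the camera in the world. Camera axes: x right, y up, looking along -z (the intrinsics and any distortion apply to the point x, -y, -z); pixel columns grow to the right and rows downward; lengths in m; the calibration is good to about 2 mm. A picture is of the moment at which its call begins. There is no depth.
A pose or a line that the arm cannot do raises env.Unreachable and nothing moves.
- env.close_job(): hands the job in, once; it reports no verdict.
Trained networks look in a picture, given as the dict that the camera call returned (one of the last four; its "shot" number tells which), for a name from the list of things; names that differ only in an ending like _2 or _b are one class to them, and where a whole thing is asked for, a point or a joint stands for the part that bears it (a point fixed in the world has none). Each returns a list of dicts, best first, with "score" (0 to 1); they miss things now and then, are a little off and sometimes report something else, mostly with a low value. They report only what shows in the picture. A call takes as long as a camera call.
- env.search_frame(picture, thing): "xyz" ([x, y, z] in m, in world coordinates, good to about 4 mm: the middle of the surface that is visible of it).
- env.trace(picture, thing): "mask" (384x512 bool, what is visible of it).
The state is a dict: "clock": time; "joint_positions": joint angles; "qvel": joint speeds; "joint_torque": joint torques, N m; "position": TCP position; "tool_rot": TCP orientation; "force": force on the tool from outside, world axes, zero at the start; "wrist_torque": the same for the moment, N m; "opening": opening from 0.0 (shut) to 1.0 (fully open).
Only numpy, scipy, OpenCV 4.12 (cv2) and the standard library are available. Lean on these libraries where they do the work, as an engineer would, in place of code of your own. Each camera call takes 0.05 s, during which the arm holds its last target.

### The job

Squeeze the bench-mounted locking pliers shut over centre, so that they press the pink push rivet fully home and stay locked on it by themselves when you let go, and then flick the red release lever to spring the jaws open again. Feel for the snap instead of forcing it: never press on the handle or the lever with more than 20 N. Leave the squeegee, crevice tool and dispenser beside the pliers alone.

Things in the scene. Friction and masses are not known exactly. Their poses are not given: they have to be found in the camera images.
- station: Locking pliers lying flat, bolted to the table on a dark 270 x 110 x 12 mm plate. Origin on the table; x runs along the pliers (handles +x, jaws -x), z up. All parts at mid-height z = 70 mm. Fixed handle: bar at y -22 to -10 mm, ending at x 155 mm. In the jaws (x -110 to -35 mm) stands a light grey slat, top at z 112 mm, with a chrome clip. The outer (+y) side of the moving handle is clear.
- handle: The moving handle, on the +y side of the fixed one, z 59 to 81 mm, black 14 mm thick sleeve at its end, reaching 100 mm from its hinge (x 64, y 20 mm in the station's frame). Frame origin on that hinge at table height, z up. Starts open by 34 to 51 degrees from its locked place, which is parallel to the fixed handle give or take 9 degrees; stays where it is left.
- handle_push (a point): Point in the moving handle's sleeve, 80 mm from its hinge, z = 70 mm; outer face 7 mm off. Push that face here about the hinge, towards the station's -y: light, then a peak of 5 to 12 N, falling to nothing over some 15 mm as the linkage passes centre; there it snaps on 3 to 4 mm to a hard stop. Travel to the snap: 40 to 70 mm; the adjusting screw shifts it 12 mm either way, so feel for it.
- release_tab (a point): Centre of the upright red tab (36 mm along the pliers, 8 mm thick, z 54 to 90 mm, this point at z = 70 mm) at the end of the release lever, beyond the ends of both handles (x 199, y -12 mm in the station's frame). Push its +y face towards the station's -y: about 1 to 5 N; within 30 mm it has prised the locked handle back past centre and the jaws fly open. It springs back when let go.
- release: The red release lever: a bar over the fixed handle, z 84 to 90 mm, with the tab at its end. Frame origin: on its pivot, at table height, 75 mm from the tab's centre; x towards the tab, along the station's x at rest, z up; turns about z, with a hard stop 0.65 rad from rest (about 45 mm at the tab).
- rivet (a joint): Depth of the pink push rivet (head 18 mm across, 4 mm thick, between the jaws at x -50 mm in the station's frame): 0 = 4.5 mm proud, 0.0045 m = head flat on the clip, fully home. It stays where it is pressed.
- jaw: The moving steel jaw, driven by the moving handle through a link. Frame origin on its hinge (x 0, y -5 mm in the station's frame) at table height.
- jaw_tip (a point): Middle of the moving jaw's round nose (radius 6 mm), z = 70 mm. In the station's frame its y is about +1 mm when clamped on the home rivet, pliers locked or not; above +5 mm when the jaws are clear of it.
- squeegee: Pink plastic squeegee lying flat, 170 x 165 x 14 mm, origin on the table under its middle. Not to be disturbed.
- crevice_tool: Slim chrome crevice tool lying flat, 250 x 20 x 20 mm, origin on the table under its middle. Not to be disturbed.
- dispenser: Closed clear dispenser standing upright, 60 mm across, 130 mm tall, origin at its foot. Not to be disturbed.

How it is judged (in metres and radians):
On the way, in this order (a step that is already met when the one before it is completed fails the run):
1. the pliers stay locked on the rivet, pressed home, with nothing of the robot touching the handle (value of joint rivet above 0.0035 m and contact force between jaw and anything else above 10 N and contact force between each of the arm, the fingers and handle below 0.1 N), for 0.2 s.
2. the release lever is pushed while the jaws are still clamped (angle between the x axis of release and the x axis of station, either way round above 0.06 rad and contact force between jaw and anything else above 5 N), for 0.02 s.
3. the jaws spring clear of the rivet (contact force between jaw and anything else below 0.1 N and y of jaw_tip in the frame of station above 0.005 m), for 0.1 s.
At the end, for the whole second after the job is handed in: The rivet is pressed home (within 1 mm), the moving jaw stands clear of it (nose about 4 mm or more farther out than when clamped) and touches nothing, the release lever is back at rest (within 0.05 rad) and the handle is still (all of step 3 and value of joint rivet above 0.0035 m and angle between the x axis of release and the x axis of station, either way round below 0.05 rad and angular speed of handle below 0.1 rad/s).
It fails at once if the moving handle is pressed with more than 20 N (contact force between any of the fingers, the arm and handle above 20 N).
It fails at once if the release lever is pressed with more than 20 N (contact force between any of the fingers, the arm and release above 20 N).
It fails at once if the squeegee is moved by more than 15 mm (distance of squeegee from where it was at the start of the episode above 0.015 m).
It fails at once if the crevice tool is moved by more than 15 mm (distance of crevice_tool from where it was at the start of the episode above 0.015 m).
It fails at once if the dispenser is moved by more than 15 mm (distance of dispenser from where it was at the start of the episode above 0.015 m).
It also fails if it takes over 64 s, if anything falls off the work surface, if the arm or the gripper's body presses on something with over 40 N, if the wrist force passes 120 N, or if a joint passes its speed limit or range.

## Working session

There is one attempt and no reset: what is moved stays moved. The work goes in short steps, each a Python script; the robot and the scene stay as the last script left them, time stands still between calls to the robot, and variables do not carry over. Pictures are saved under pics/ and viewed, and the job is handed in when it is done.

```bash
mkdir -p pics; python3 - <<'E'
from workcell import env
import cv2,numpy as np
s=env.read_state();print(s['clock'],s['position'],s['tool_rot'],s['force'])
for n in('top','side'):
    f=env.grab_frame(n);cv2.imwrite(f'pics/{n}0.png',f['image'])
    print(n,f['fx'],f['cx'],f['cy'],f['position'],f['orientation'],[k for k in f])
    for t in('station','handle','handle_push','release_tab','release','rivet','jaw','squeegee','crevice_tool','dispenser'):
        r=env.search_frame(f,t);print(t,[(np.round(q['xyz'],3).tolist(),round(q['score'],2)) for q in r[:2]])
print(env.read_state()['clock'])
E
```

```text
0.0 [0.19803142 0.59214177 0.22146642] [-8.98731581e+01  5.76980956e-03  1.61493359e+02] [0.0808859  0.14109423 0.00278571]
top 453.4776557072351 257.8048027345741 188.56629677597232 [0.4416277  0.03767759 1.14669391] [ 11.79861185  -0.21618236 -94.19373563] ['image', 'fx', 'fy', 'cx', 'cy', 'position', 'orientation', 'shot']
station [([0.594, -0.044, 0.013], 0.7), ([0.649, 0.413, 0.016], 0.62)]
handle [([0.538, 0.047, 0.081], 0.48)]
handle_push [([0.539, 0.053, 0.079], 0.63)]
release_tab [([0.627, 0.073, 0.085], 0.53)]
release [([0.628, 0.072, 0.087], 0.82)]
rivet [([0.624, 0.075, 0.092], 0.39)]
jaw [([0.575, -0.084, 0.08], 0.47)]
squeegee [([0.647, 0.412, 0.012], 0.72)]
crevice_tool [([0.745, -0.089, 0.016], 0.83)]
dispenser [([0.556, -0.228, 0.13], 0.74)]
side 488.24844447850336 264.05108921817964 187.1444958484369 [ 0.24269948 -0.64916241  0.90718972] [ 43.7576361   -0.29012017 -29.90883056] ['image', 'fx', 'fy', 'cx', 'cy', 'position', 'orientation', 'shot']
station [([0.538, 0.042, 0.078], 0.67), ([0.582, -0.074, 0.042], 0.61)]
handle [([0.539, 0.041, 0.074], 0.79), ([0.584, -0.073, 0.042], 0.39)]
handle_push [([0.534, 0.044, 0.079], 0.77)]
release_tab [([0.624, 0.064, 0.088], 0.55)]
release [([0.626, 0.067, 0.088], 0.56), ([0.651, 0.407, 0.009], 0.32)]
rivet []
jaw [([0.574, -0.085, 0.075], 0.62)]
squeegee [([0.646, 0.407, 0.007], 0.79)]
crevice_tool [([0.745, -0.116, 0.012], 0.74)]
dispenser [([0.543, -0.253, 0.107], 0.87)]
1.1
```

View pics/top0.png

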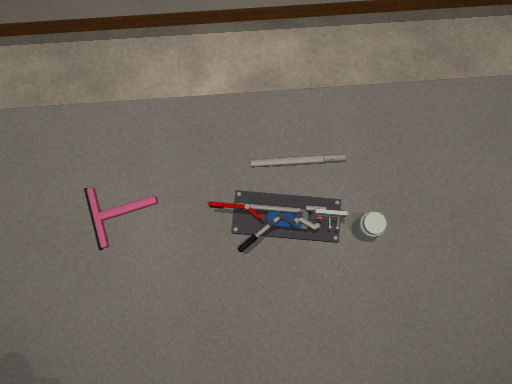

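View pics/side0.png

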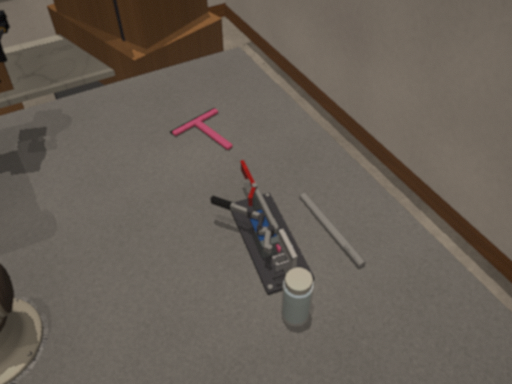

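```bash
cat > h.py <<'E'
from workcell import env
import cv2,numpy as np
from scipy.spatial.transform import Rotation as R
def proj(f,P):
    P=np.atleast_2d(P);Rm=R.from_euler('xyz',f['orientation'],degrees=True).as_matrix()
    c=(P-f['position'])@Rm
    return np.c_[f['fx']*c[:,0]/-c[:,2]+f['cx'], f['fy']*-c[:,1]/-c[:,2]+f['cy']]
def unproj(f,uv,z):
    uv=np.atleast_2d(uv).astype(float);Rm=R.from_euler('xyz',f['orientation'],degrees=True).as_matrix()
    d=np.c_[(uv[:,0]-f['cx'])/f['fx'],-(uv[:,1]-f['cy'])/f['fy'],-np.ones(len(uv))]@Rm.T
    p=np.array(f['position']);return p+d*((z-p[2])/d[:,2])[:,None]
E
python3 - <<'E'
from h import *
f=env.grab_frame('top')
im=f['image'][175:260,200:385];cv2.imwrite('pics/c1.png',cv2.resize(im,None,fx=4.3,fy=4.3,interpolation=cv2.INTER_CUBIC))
print([k for k in f if k!='image'])
g=cv2.cvtColor(f['image'],cv2.COLOR_BGR2GRAY)
r=env.trace(f,'station');print([(q['score'],q['mask'].sum()) for q in r])
m=r[0]['mask'];cv2.imwrite('pics/m1.png',m.astype(np.uint8)*255)
p=np.argwhere(m)[:,::-1].astype(np.float32);rc=cv2.minAreaRect(p);print(rc,unproj(f,cv2.boxPoints(rc),.012).round(4),unproj(f,rc[0],.012))
for t in('release','handle'):
  r=env.trace(f,t)[0]['mask'];p=np.argwhere(r)[:,::-1].astype(np.float32);print(t,len(p),p.min(0),p.max(0))
s=env.grab_frame('side')
im=s['image'][150:310,190:340];cv2.imwrite('pics/c2.png',cv2.resize(im,None,fx=3.7,fy=3.7,interpolation=cv2.INTER_CUBIC))
E
```

```text
['fx', 'fy', 'cx', 'cy', 'position', 'orientation', 'shot']
[(0.82, np.int64(5056)), (0.39, np.int64(270))]
((278.2842712402344, 216.77835083007812), (61.29397964477539, 137.72019958496094), 84.588134765625) [[ 0.6762  0.1465  0.012 ]
 [ 0.6847 -0.2063  0.012 ]
 [ 0.5282 -0.2032  0.012 ]
 [ 0.521   0.14    0.012 ]] [[ 0.60141798 -0.03015859  0.012     ]]
release 283 [208. 202.] [260. 219.]
handle 167 [237. 234.] [257. 251.]
```

View pics/c1.png

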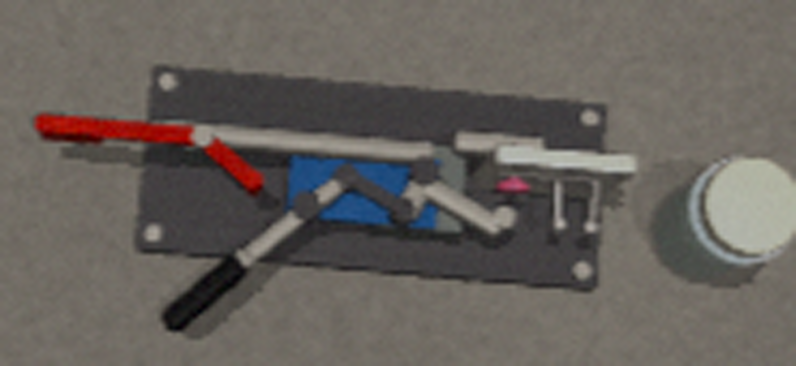

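View pics/c2.png

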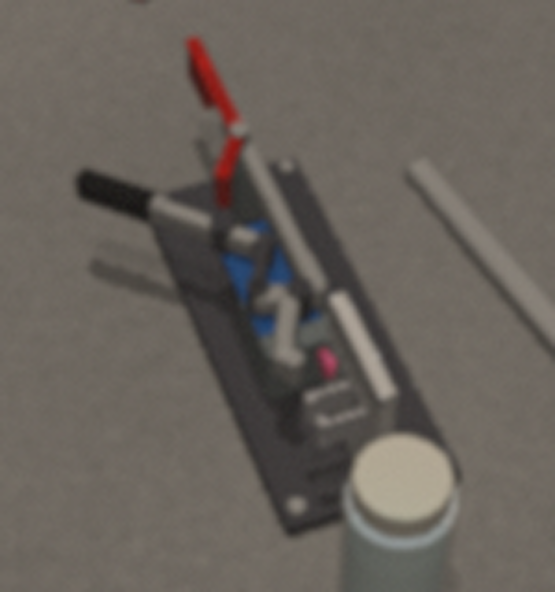

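```bash
python3 - <<'E'
from h import *
f=env.grab_frame('top')
px=lambda x,y:(200+(x+.5)/4.3-.5,175+(y+.5)/4.3-.5)
C=unproj(f,[px(*p) for p in [(153,66),(607,103),(595,290),(136,250)]],.012)
print(C.round(4),C.mean(0), np.linalg.norm(np.diff(C,axis=0),axis=1))
K=[(203,136,.092,124,-12),(307,203,.082,64,20),(425,168,.085,0,-5),(38,124,.09,217,-12)]
W=np.array([unproj(f,px(a,b),z)[0,:2] for a,b,z,_,_ in K]);S=np.array([k[3:] for k in K])/1000
print(W.round(4))
R0,_=R.align_vectors(np.c_[W-W.mean(0),[0]*4],np.c_[S-S.mean(0),[0]*4]);th=R0.as_euler('xyz')[2]
Rm=np.array([[np.cos(th),-np.sin(th)],[np.sin(th),np.cos(th)]]);t=W.mean(0)-Rm@S.mean(0)
print(np.degrees(th),t,((W-t)@Rm-S).round(4))
print('plate in station',((C[:,:2]-t)@Rm).round(4))
e=unproj(f,px(172,322),.081)[0,:2];e=(e-t)@Rm;print('sleeve end',e,np.degrees(np.arctan2(e[1]-.02,e[0]-.064)))
E
```

```text
[[ 0.6782  0.0739  0.012 ]
 [ 0.6365 -0.1927  0.012 ]
 [ 0.5272 -0.1736  0.012 ]
 [ 0.5697  0.0907  0.012 ]] [ 0.6029055  -0.05042976  0.012     ] [0.2699305  0.11096461 0.26770162]
[[ 0.6205  0.0465]
 [ 0.5808 -0.0078]
 [ 0.595  -0.074 ]
 [ 0.6341  0.1365]]
81.39626357389008 [ 0.5902284  -0.07447423] [[ 0.0002  0.0002]
 [ 0.0005 -0.0007]
 [ 0.0012  0.0003]
 [-0.0018  0.0002]]
plate in station [[ 0.1599 -0.0648]
 [-0.11   -0.0634]
 [-0.1074  0.0475]
 [ 0.1602  0.045 ]]
sleeve end [0.13293139 0.08965942] 45.30097778630493
```

```bash
cat >> h.py <<'E'
TH=np.radians(81.4);Rm2=np.array([[np.cos(TH),-np.sin(TH)],[np.sin(TH),np.cos(TH)]]);T0=np.array([.5902,-.0745])
def S2W(x,y): return T0+Rm2@np.array([x,y])
H=S2W(.064,.020)
def pose(phi,d,z,r=.08):  # phi deg in station frame
    a=TH+np.radians(phi);u=np.array([np.cos(a),np.sin(a)]);n=np.array([-u[1],u[0]])
    p=H+r*u+d*n
    return [p[0],p[1],z],[-90,0,(np.degrees(a)+90+180)%360-180]
E
python3 - <<'E'
from h import *
print(H)
for off in(0,180):
  for phi in (45,20,0,-10):
    p,o=pose(phi,.017,.06);o[2]=(o[2]+off+180)%360-180
    print(off,phi,np.round(p,3),o,np.round(env.inverse_kinematics(p,o) ,1))
fs=[]
for i in range(5): env.dwell(.02);fs.append(env.read_state()['force'])
print(np.round(fs,2),env.read_state()['clock'])
env.gripper_to(0,20)
p,o=pose(45,.055,.16)
env.goto(p,o);print(env.read_state()['position'],p,env.read_state()['force'])
p[2]=.06;print(env.move_straight(p,rate=.1,force_limit=6))
env.dwell(.1)
s=env.read_state();print(s['position'],s['force'],s['clock'])
f=env.grab_frame('side');cv2.imwrite('pics/s3.png',cv2.resize(f['image'][110:310,170:370],None,fx=3,fy=3,interpolation=cv2.INTER_CUBIC))
E
```

```text
[ 0.57999513 -0.00822888]
0 45 [0.519 0.046 0.06 ] [-90, 0, np.float64(-143.59999999999997)] [ 22.9  22.5 -26.    0.  -41.5 103.5]
0 20 [0.548 0.067 0.06 ] [-90, 0, np.float64(-168.59999999999997)] [ 23.8  24.9 -21.7   0.  -43.4  77.6]
0 0 [0.575 0.073 0.06 ] [-90, 0, np.float64(171.40000000000003)] [ 23.3  27.1 -17.6   0.  -45.3  58.1]
0 -10 [0.589 0.073 0.06 ] [-90, 0, np.float64(161.39999999999998)] [ 22.7  28.3 -15.5   0.  -46.2  48.7]
180 45 [0.519 0.046 0.06 ] [-90, 0, np.float64(36.400000000000034)] [ 22.9  22.5 -26.   -0.  -41.5 -76.5]
180 20 [0.548 0.067 0.06 ] [-90, 0, np.float64(11.400000000000034)] [  23.8   24.9  -21.7   -0.   -43.4 -102.4]
180 0 [0.575 0.073 0.06 ] [-90, 0, np.float64(-8.599999999999909)] [  23.3   27.1  -17.6   -0.   -45.3 -121.9]
180 -10 [0.589 0.073 0.06 ] [-90, 0, np.float64(-18.600000000000023)] [  22.7   28.3  -15.5   -0.   -46.2 -131.3]
[[ 0.35  0.29 -0.02]
 [ 0.22  0.09 -0.38]
 [-0.01 -0.44 -0.4 ]
 [ 0.39 -0.24 -0.13]
 [ 0.46 -0.22  0.55]] 1.4833
[0.48850851 0.02401283 0.16013056] [np.float64(0.4882524645765859), np.float64(0.02352458028115209), 0.16] [-0.50699927  0.11991153  0.25534278]
False
[0.48873368 0.02368967 0.06065871] [ 0.06371571  0.44157682 -0.05326412] 6.55
```

View pics/s3.png

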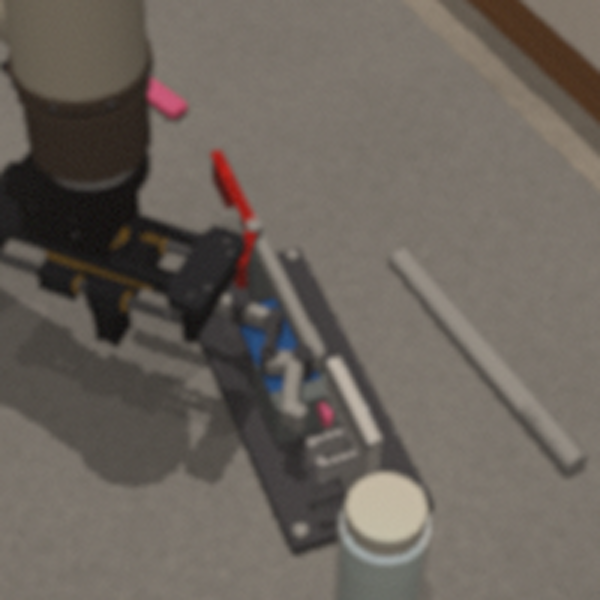

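```bash
cat >> h.py <<'E'
def fn(o,n=3):
    fs=[]
    for i in range(n): env.dwell(.01);fs.append(env.read_state()['force'])
    F=np.mean(fs,0);a=np.radians(o[2]);return float(F[:2]@[np.cos(a),np.sin(a)]),F
E
python3 - <<'E'
from h import *
print('op',env.read_state()['opening'])
p,o=pose(45,.055,.06);f0,_=fn(o,8);print('bias',f0)
p,o=pose(45,.024,.06);print(env.move_straight(p,rotation=o,rate=.05,force_limit=3));print('F',fn(o)[0]-f0)
phi=45;pk=0;low=0
while phi>-14:
    phi-=1.2 if pk<3 else .7
    p,o=pose(phi,.021,.06)
    hit=env.move_straight(p,rotation=o,rate=.03,force_limit=6)
    F=fn(o)[0]-f0;pk=max(pk,F);s=env.read_state();print(round(phi,1),round(F,2),hit,round(s['clock'],2))
    if F>15 : print('high');break
    if pk>4 and F<1.0: print('drop');break
    if s['clock']>32: break
E
```

```text
op 0.005372131980385319
bias 0.23341778939810823
False
F -0.1601096526732304
43.8 -0.34 False 7.79
42.6 -0.24 False 8.07
41.4 -0.27 False 8.34
40.2 0.08 False 8.62
39.0 -0.34 False 8.89
37.8 0.19 False 9.17
36.6 -0.43 False 9.44
35.4 0.31 False 9.72
34.2 0.08 False 9.99
33.0 -0.29 False 10.27
31.8 -0.52 False 10.54
30.6 -0.07 False 10.82
29.4 -0.3 False 11.09
28.2 0.45 False 11.37
27.0 2.17 False 11.64
25.8 1.98 False 11.92
24.6 1.68 False 12.19
23.4 1.21 False 12.47
22.2 1.03 False 12.74
21.0 1.47 False 13.02
19.8 1.87 False 13.29
18.6 3.01 False 13.57
17.9 3.63 False 13.84
17.2 4.59 False 14.12
16.5 4.22 False 14.39
15.8 4.93 False 14.67
15.1 4.94 False 14.94
14.4 4.48 False 15.22
13.7 5.08 False 15.49
13.0 5.29 False 15.77
12.3 4.85 False 16.04
11.6 5.99 False 16.32
10.9 5.8 False 16.59
10.2 5.49 False 16.87
9.5 5.56 False 17.14
8.8 5.96 False 17.42
8.1 5.2 False 17.69
7.4 4.83 False 17.97
6.7 4.79 False 18.24
6.0 3.83 False 18.52
5.3 4.49 False 18.79
4.6 3.07 False 19.07
3.9 2.19 False 19.34
3.2 1.82 False 19.62
2.5 1.01 False 19.89
1.8 0.14 False 20.17
drop
```

```bash
python3 - <<'E'
from h import *
phi=1.8;f0=.23
while phi>-9:
    phi-=.5
    p,o=pose(phi,.021,.06)
    hit=env.move_straight(p,rotation=o,rate=.02,force_limit=5)
    F=fn(o,4)[0]-f0;s=env.read_state();print(round(phi,1),round(F,2),hit,round(s['clock'],2))
    if F>3.5: print('stop');break
E
```

```text
1.3 0.12 False 20.45
0.8 -0.61 False 20.73
0.3 -0.29 False 21.02
-0.2 -0.34 False 21.3
-0.7 -0.14 False 21.58
-1.2 0.15 False 21.87
-1.7 -0.43 False 22.15
-2.2 1.9 False 22.43
-2.7 4.86 False 22.72
stop
```

```bash
python3 - <<'E'
from h import *
p,o=pose(-2.7,.06,.06);env.move_straight(p,rotation=o,rate=.1)
print(fn(o,4))
q=S2W(.203,.055);o=[-90,0,171.4]
p[2]=.15;env.move_straight(p,rate=.15)
env.goto([q[0],q[1],.15],o)
f=env.grab_frame('top');cv2.imwrite('pics/t4.png',cv2.resize(f['image'][170:265,195:385],None,fx=4,fy=4,interpolation=cv2.INTER_CUBIC))
s=env.grab_frame('side');cv2.imwrite('pics/s4.png',cv2.resize(s['image'][110:310,170:370],None,fx=3,fy=3,interpolation=cv2.INTER_CUBIC))
print(env.read_state()['clock'])
E
```

```text
(-0.4303025114585003, array([ 0.4518034 ,  0.06503078, -0.12309839]))
24.4917
```

View pics/t4.png

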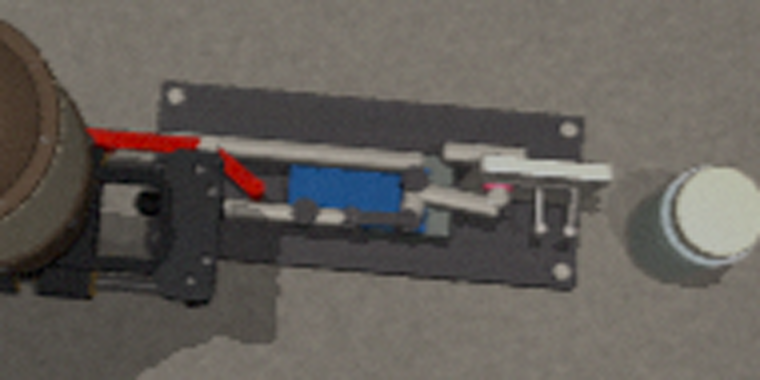

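View pics/s4.png

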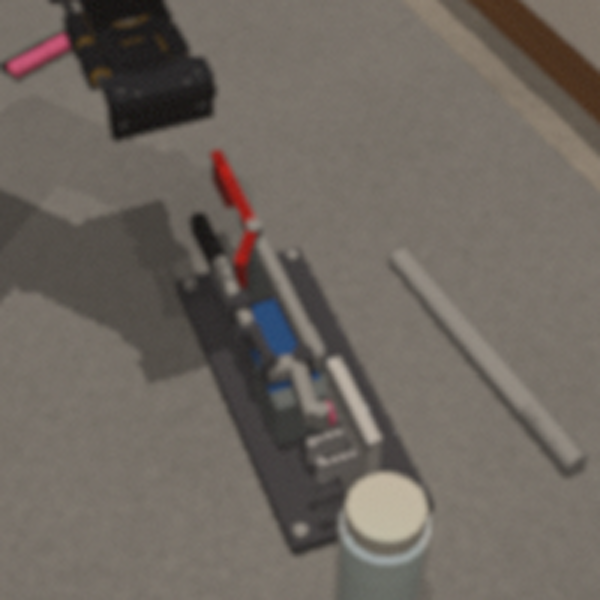

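The pliers are locked: in t4 the handle lies parallel to the fixed one and the jaw nose (495,205) presses the rivet. Now the release lever.

```bash
python3 - <<'E'
from h import *
o=[-90,0,171.4]
q=S2W(.203,.055);env.move_straight([q[0],q[1],.062],rotation=o,rate=.12,force_limit=6)
f0=fn(o,8)[0]
q=S2W(.203,.022);print(env.move_straight([q[0],q[1],.062],rate=.06,force_limit=3))
y=.022;pk=0
while y>-.035:
    y-=.0015
    q=S2W(.203,y);hit=env.move_straight([q[0],q[1],.062],rotation=o,rate=.03,force_limit=6)
    F=fn(o,3)[0]-f0;pk=max(F,pk);s=env.read_state();print(round(y,4),round(F,2),hit,round(s['clock'],2))
    if F>12: print('high');break
    if pk>2 and F<.35*pk: print('drop');break
    if s['clock']>45: break
f=env.grab_frame('side');cv2.imwrite('pics/s5.png',cv2.resize(f['image'][110:310,170:370],None,fx=3,fy=3,interpolation=cv2.INTER_CUBIC))
E
```

```text
False
0.0205 0.08 False 26.42
0.019 0.42 False 26.69
0.0175 0.3 False 26.97
0.016 -0.24 False 27.24
0.0145 0.08 False 27.52
0.013 0.15 False 27.79
0.0115 -0.07 False 28.07
0.01 0.48 False 28.34
0.0085 -0.04 False 28.62
0.007 0.56 False 28.89
0.0055 0.17 False 29.17
0.004 -0.02 False 29.44
0.0025 0.35 False 29.72
0.001 0.82 False 29.99
-0.0005 0.43 False 30.27
-0.002 1.38 False 30.54
-0.0035 4.25 False 30.82
-0.005 2.33 False 31.09
-0.0065 0.73 False 31.37
drop
```

View pics/s5.png

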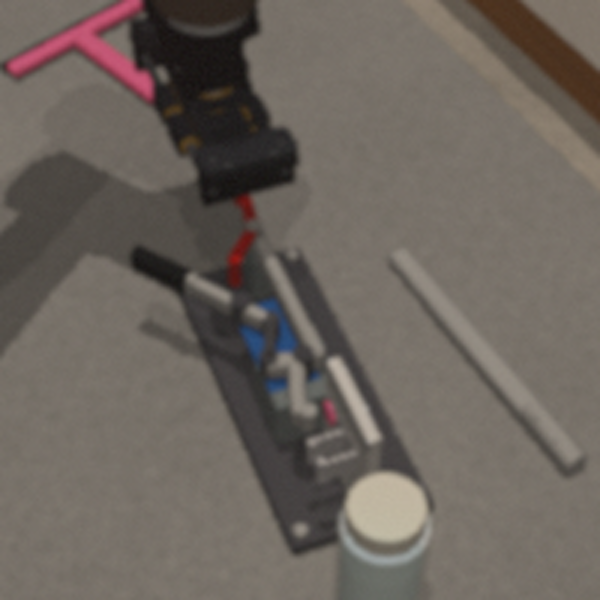

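```bash
python3 - <<'E'
from h import *
o=[-90,0,171.4]
q=S2W(.203,.055);env.move_straight([q[0],q[1],.062],rotation=o,rate=.1)
env.move_straight([q[0],q[1],.2],rate=.15)
j=list(env.read_state()['joint_positions']);j[0]+=45;env.set_joints(j);env.dwell(.2)
f=env.grab_frame('top');cv2.imwrite('pics/t6.png',cv2.resize(f['image'][170:265,195:385],None,fx=4,fy=4,interpolation=cv2.INTER_CUBIC))
print(env.read_state()['clock'],[np.round(x['xyz'],3) for t in('squeegee','dispenser','crevice_tool') for x in env.search_frame(f,t)[:1]])
E
```

```text
35.1333 [array([0.648, 0.414, 0.012]), array([ 0.555, -0.226,  0.125]), array([ 0.744, -0.088,  0.014])]
```

View pics/t6.png

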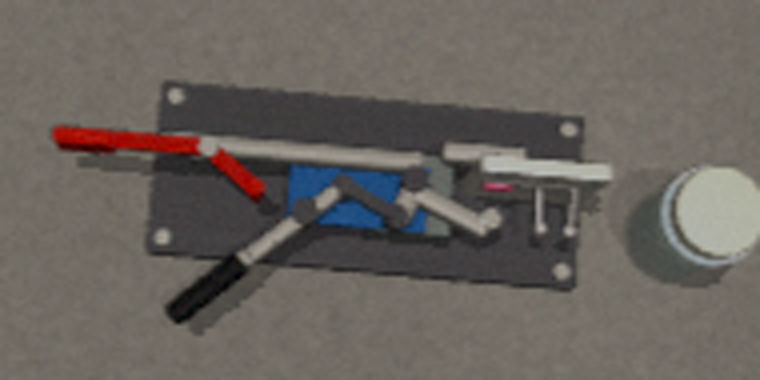

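The end state looks right. What I can't confirm yet is how far the lever had turned before the jaws sprang. I'll measure where the finger first meets the tab by pushing the unloaded lever and reading its angle.

```bash
cat > m.py <<'E'
from h import *
def ang(f,rest=None):
    im=f['image'].astype(int);b,g,r=im[...,0],im[...,1],im[...,2]
    w=np.clip(r-np.maximum(b,g)-25,0,None).astype(float)
    return w
E
python3 - <<'E'
from m import *
fr=env.grab_frame('top');np.save('rest.npy',fr['image'])
j=list(env.read_state()['joint_positions']);j[0]-=45;env.set_joints(j)
o=[-90,0,171.4];q=S2W(.203,.03);env.move_straight([q[0],q[1],.2],rotation=o,rate=.3)
env.move_straight([q[0],q[1],.062],rate=.15,force_limit=6)
for i,y in enumerate((-.005,-.013,-.022)):
    q=S2W(.203,y);print(env.move_straight([q[0],q[1],.062],rate=.05,force_limit=7));env.dwell(.1)
    f=env.grab_frame('top');np.save(f'p{i}.npy',f['image']);
    s=env.read_state();P=(np.array(s['position'][:2])-T0)@Rm2;print(P,s['force'],s['clock'])
q=S2W(.203,.04);env.move_straight([q[0],q[1],.062],rate=.12);env.move_straight([q[0],q[1],.2],rate=.2)
print(env.read_state()['clock'])
pv=proj(fr,[*S2W(.124,-.012),.088])[0];print('pivot',pv)
ims=[np.load(n) for n in('rest.npy','p0.npy','p1.npy','p2.npy')]
cv2.imwrite('pics/cmp.png',np.vstack([cv2.resize(i[195:230,200:270],None,fx=8,fy=4,interpolation=cv2.INTER_CUBIC) for i in ims]))
from scipy.optimize import minimize
from scipy.ndimage import map_coordinates
# inner arm: register by rotating rest patch about pivot
y0,x0=np.mgrid[int(pv[1]):int(pv[1])+26,int(pv[0])+4:int(pv[0])+26].astype(float)
red=lambda im:np.clip(im[...,2].astype(float)-np.maximum(im[...,0],im[...,1])-20,0,None)
r0=red(ims[0])
for k in ims[1:]:
    rk=red(k);best=[]
    for a in np.arange(-.1,.6,.005):
        for sg in(1,):
            c,s=np.cos(a),np.sin(a);dx,dy=x0-pv[0],y0-pv[1]
            w=map_coordinates(r0,[pv[1]+s*dx+c*dy,pv[0]+c*dx-s*dy],order=1)
            t=map_coordinates(rk,[y0,x0],order=1);best.append((((w-t)**2).sum(),a))
    m=min(best);m2=[b for b in best if b[1]<0];print('rot',m)
    best=[]
    for a in np.arange(-.6,.1,.005):
            c,s=np.cos(a),np.sin(a);dx,dy=x0-pv[0],y0-pv[1]
            w=map_coordinates(r0,[pv[1]+s*dx+c*dy,pv[0]+c*dx-s*dy],order=1);best.append((((w-t)**2).sum(),a))
    print('  neg',min(best))
E
```

```text
False
[ 0.20294749 -0.00451638] [ 0.4064551   0.04447764 -0.11068123] 39.2833
False
[ 0.20318884 -0.01314055] [-1.43134171  0.1727337   1.05942366] 39.7417
False
[ 0.20311693 -0.02207748] [-0.74992985  1.16478165  0.27598027] 40.225
41.7333
pivot [246.94201506 206.46857057]
rot (np.float64(213856.5148327335), np.float64(-0.1))
  neg (np.float64(213856.51483273308), np.float64(-0.09999999999999953))
rot (np.float64(435305.5147201549), np.float64(-0.1))
  neg (np.float64(238504.27226202184), np.float64(-0.22999999999999965))
rot (np.float64(823727.0724998411), np.float64(-0.1))
  neg (np.float64(149507.81932398447), np.float64(-0.36499999999999977))
```

View pics/cmp.png

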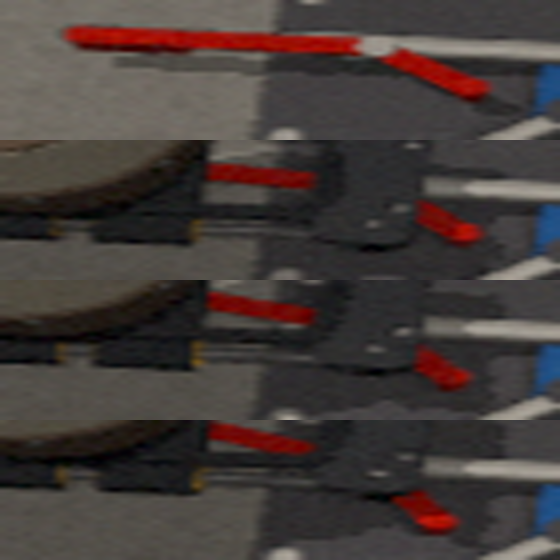

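The lever was already at about 0.08–0.11 rad at the pose where the force was still at its peak with the jaws clamped, so it passed the 0.06 rad threshold. One last look before handing in.

```bash
python3 - <<'E'
from h import *
j=list(env.read_state()['joint_positions']);j[0]+=45;env.set_joints(j);env.dwell(.2)
f=env.grab_frame('top');cv2.imwrite('pics/t7.png',cv2.resize(f['image'][170:265,195:385],None,fx=4,fy=4,interpolation=cv2.INTER_CUBIC))
d=np.abs(f['image'][195:260,195:370].astype(int)-np.load('rest.npy')[195:260,195:370]);print(d.mean(),d.max())
px=lambda x,y:(195+(x+.5)/4-.5,170+(y+.5)/4-.5)
print('jaw tip', (unproj(f,px(491,217),.082)[0,:2]-T0)@Rm2)
env.close_job();print(env.read_state()['clock'])
E
```

```text
2.1345641025641027 19
jaw tip [-0.04500434  0.01562973]
the job is handed in; nothing more can be done
the job is handed in; nothing more can be done
```

View pics/t7.png

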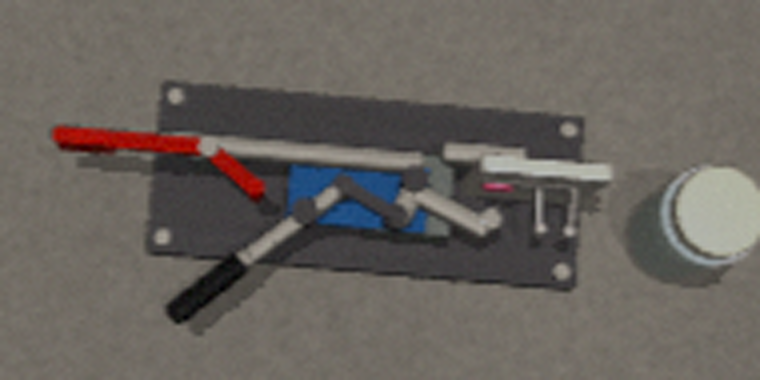

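I squeezed the pliers shut over centre, let go with them locked on the rivet, then flicked the release lever so the jaws sprang open. The job was handed in at about 43 s; it reports no verdict.

- **Squeeze:** the push force peaked at about 6 N and fell to nothing. I then felt the hard stop about 5 mm further on, at 4.9 N. After I backed off, the pictures showed the handle parallel to the fixed one and the jaw on the rivet.
- **Release:** the tab force peaked at 4.3 N, then the jaws flew open.
- **Extra push:** I pushed the lever once more with the jaws already open, to estimate its angle at that peak. It came out at about 0.08–0.11 rad, above the 0.06 rad needed. This is only good to a few hundredths of a radian, because the gripper hid part of the lever.
- **Final checks:**
  - In the top view the rivet head looks flat on the clip; I could not read its depth directly.
  - The jaw nose is at about y = +15 mm, clear of the rivet.
  - The lever is back at rest, and the handle has not moved since the release.
  - After the release, before the extra push, the squeegee, crevice tool and dispenser were within 5 mm of where they started, about the accuracy of the detection.

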